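Turn plated ferrules out of their rack

TASK

Four copper ferrules stand in the hinged blue rack under a loose cover. Hold the cover against the rack by their two grip tabs, turn both right over onto the tray on the other side of the hinge, let go, then swing the rack alone back to where it lay, so that the cover stays flat in the tray with all four ferrules standing on it, flange down. Do not let the cover come away from the rack while it is being turned, and leave the jar, the tape roll and the wood block alone.

Things in the scene. Friction and masses are not known exactly. Their poses are not given: they have to be found in the camera images.
- station: Fixed grey turn-over station, base 200 x 124 x 8 mm. Origin on the worktop right below the hinge; z up, y along the hinge. Hinge: 6 mm steel rod 50 mm above the worktop between posts at y = -50 and +50 mm, 59 mm high. The blue rack lies on the -x side, the receiving tray is on the +x side. Farther than 110 mm from the hinge, under the grip tabs, the worktop is bare
- tray_floor (a point): Centre of the steel tray's floor, 63 mm from the hinge, 47.5 mm above the worktop; same axes as the station. Inside x 18 to 105 mm from the hinge, 100 mm wide (y). Side walls rise 11 mm over the floor; the end wall has a 49 mm gap in its middle through which the grip tabs stick out. The turned-over cover just fits in
- rack (a joint): Hinge of the blue rack: 0 = lying at rest on the station's -x side, holes up; 1.57 = standing straight up; 3.14 = turned right over onto the tray. Turns easily, no spring: let go, it falls to the nearer side
- rack_center (a point): Blue plastic rack, 67 x 80 mm, 19.5 mm thick, 28 to 95 mm from the hinge, four round blind holes 25 mm wide, 14.5 mm deep. Point: centre of the face with the holes; at rest 48 mm above the worktop, turned over 52 mm. At rest x points to the hinge, y along it, z up; it turns with the rack
- rack_tab (a point): On the rack's grip tab (30 mm wide, 17 mm thick, 95 to 134 mm from the hinge), 122 mm from the hinge, mid-width, on the face that meets the cover; axes as rack_center. Black half-round bosses, radius 8 mm, on both tabs' sides join to a disc round this point, 36 mm over both sides. Turned over, the rack's tab and boss are on top (52 to 69 and 52 to 60 mm above the worktop), the cover's below
- rack_pin (a point): Steel pin, 9 mm dia, right through the rack's tab along the hinge direction, 34 mm over its ends; point at its centre, 122 mm from the hinge and 12.5 mm inside the tab from the cover's side: 35.5 mm above the worktop at rest, 64.5 mm turned over. Belongs to the rack alone
- cover: Loose aluminium cover on the rack, 77 x 89 mm, 4 mm thick, 60 g. Origin: centre of its inner face; x to the hinge, y along it, z outwards. A 5 mm rim reaches past the rack's edges with 1.5 mm play. A tongue at the hinge end tucks under the hinge rod (1 mm play), so that this end cannot fall off as the rack turns; nothing holds the tab end. Swung back alone, the rack leaves it in the tray
- cover_tab (a point): Middle of the cover's grip tab on its inner face, where it meets the rack's tab: coincides with rack_tab while the cover is against the rack. The tab is 30 mm wide like the rack's, 8 mm thick (from this point along the cover's +z, outwards); its half-round bosses, 36 mm over both sides, are what the fingers pinch, and the disc of bosses can turn between them
- ferrule_0_center (a point): Copper ferrule, loose, 10 g, 13 mm high: shank 12 mm dia x 8 mm, flange 18 mm dia x 5 mm. Point at its centre, half-way up; z runs from shank to flange. Starts in a rack hole under the cover, shank down; ends standing on the cover, flange down
- ferrule_1_center (a point): Copper ferrule, loose, 10 g, 13 mm high: shank 12 mm dia x 8 mm, flange 18 mm dia x 5 mm. Point at its centre, half-way up; z runs from shank to flange. Starts in a rack hole under the cover, shank down; ends standing on the cover, flange down
- ferrule_2_center (a point): Copper ferrule, loose, 10 g, 13 mm high: shank 12 mm dia x 8 mm, flange 18 mm dia x 5 mm. Point at its centre, half-way up; z runs from shank to flange. Starts in a rack hole under the cover, shank down; ends standing on the cover, flange down
- ferrule_3_center (a point): Copper ferrule, loose, 10 g, 13 mm high: shank 12 mm dia x 8 mm, flange 18 mm dia x 5 mm. Point at its centre, half-way up; z runs from shank to flange. Starts in a rack hole under the cover, shank down; ends standing on the cover, flange down
- jar: Bystander: dark paint jar with black cap, 48 mm dia x 66 mm, loose; origin under its centre
- tape: Bystander: roll of masking tape lying flat, 68 mm dia x 24 mm, loose; origin under its centre
- block: Bystander: brown wood block, 40 x 85 x 34 mm, loose; origin under its centre

How it is judged:
On the way:
1. rack and cover, still together, are turned fully over onto the tray (value of joint rack above 3 rad and angle between cover's own z axis and vertical above 3 rad and distance between cover_tab and rack_tab below 0.012 m), for 0.2 s.
At the end, for the whole second after the job is handed in: The rack is back at rest (hinge below 0.15 rad); the cover lies upside down and flat (within 0.1 rad) in the tray, centre 50 to 73 mm from the hinge; all four ferrules stand flange down (within 0.19 rad) on the cover inside its rim; all at rest (value of joint rack below 0.15 rad and angle between cover's own z axis and vertical above 3.04 rad and x of cover in the frame of station between 0.05 and 0.073 m and z of cover in the frame of station below 0.058 m and linear speed of cover below 0.01 m/s and angle between each of ferrule_0_center, ferrule_1_center, ferrule_2_center, ferrule_3_center's own z axis and vertical above 2.95 rad and x of ferrule_0_center in the frame of cover between -0.037 and 0.037 m and y of ferrule_0_center in the frame of cover between -0.042 and 0.042 m and z of ferrule_0_center in the frame of cover between -0.01 and -0.003 m and x of ferrule_1_center in the frame of cover between -0.037 and 0.037 m and y of ferrule_1_center in the frame of cover between -0.042 and 0.042 m and z of ferrule_1_center in the frame of cover between -0.01 and -0.003 m and x of ferrule_2_center in the frame of cover between -0.037 and 0.037 m and y of ferrule_2_center in the frame of cover between -0.042 and 0.042 m and z of ferrule_2_center in the frame of cover between -0.01 and -0.003 m and x of ferrule_3_center in the frame of cover between -0.037 and 0.037 m and y of ferrule_3_center in the frame of cover between -0.042 and 0.042 m and z of ferrule_3_center in the frame of cover between -0.01 and -0.003 m); the robot touches nothing.
It fails at once if the cover comes more than 12 mm away from the rack (at the tabs) while it is being turned over or is tilted (angle between cover's own z axis and vertical between 0.3 and 2.9 rad and distance between cover_tab and rack_tab above 0.012 m).
It fails at once if the paint jar is moved by more than 30 mm (distance of jar from where it was at the start of the episode above 0.03 m).
It fails at once if the tape roll is moved by more than 30 mm (distance of tape from where it was at the start of the episode above 0.03 m).
It fails at once if the wood block is moved by more than 30 mm (distance of block from where it was at the start of the episode above 0.03 m).
It also fails if it takes over 61 s, if anything falls off the work surface, if the arm or the gripper's body presses on something with over 40 N, if the wrist force passes 120 N, or if a joint passes its speed limit or range.

ROBOT

A 6-joint arm with a two-finger parallel gripper is mounted at the origin on a cart in front of the work surface, level with it; the furniture and walls round the work are solid. World frame = base frame: x ahead of the robot, y to its left, z up, the work surface at z = 0. Lengths are in m, angles in rad, forces in N, time in s.
With the tool pointing down it reaches from about 0.35 to 0.975 m from the base axis. Payload 4.9 kg.
Tool frame: the origin (TCP) lies at the very end of the fingers, on their centre line; the grasp point (between the pads) lies 19 mm behind it (pinch_z is the distance from the TCP to the grasp point, in m); z points along the fingers, y is the line along which they close (so a half turn about z gives the same grasp; the last joint's range is limited). The gripper opens to 85 mm and grips with 20 to 120 N. Pads are 22 mm wide; open, the fingers measure 114 mm over their backs; the gripper's body (76 mm by 85 mm) begins 54 mm behind the grasp point. The pads swing forward as they close: fully open they stand 13 mm farther back than shut.
Start: joints at [1.163, 0.053, 1.613, -0, 1.476, -0.119], TCP at [0.178, 0.599, 0.194] pointing down, gripper open.
Joint ranges: [-3.01, 3.01], [-1.01, 2.22], [0.06, 2.58], [-1.02, 4.17], [0.09, 2.62], [-3.14, 3.14]. Speed limits (rad/s): [2.57, 2.57, 3.14, 3.14, 3.14, 3.14].

INTERFACE

Orientations are given as a unit quaternion [w, x, y, z].
In Python, from plant import * gives the robot as it stands. The module is installed in compiled form; this text tells all that it offers.
- The arm moves only by the tool play_rows, never from a script. Its arguments are lists of equal length, an entry for each row: "linear": the shift along the world's x, y, z in m, a list of three; "turn": the turn about the world's z in degrees. A call has 1 to 8 rows; each row shifts and turns the commanded pose from where the row before left it; what a row does not reach is not made up. A row lasts 1/8 s, in which the tool goes at most 62.5 mm and 10.7 degrees, less where a joint would pass 70% of its speed; a pose out of reach is approached as far as the arm can. A call is refused whole if a number of a shift passes 0.0625 or a number of a turn 10.7, either way. A call with a gripper value outside its range is refused whole. "hand" is the finger opening in m, from 0 to 0.0854, set as the call begins (left out, the last holds). The fingers move at their own pace and stop on an object; the grip force is fixed at half the most. Time passes only in rows, so rows that do not move let the fingers close. It gives the time, the measured TCP pose, the force, the opening and the grip force at its end, in the units of the state.
- state(): the state, without advancing time (a new reading comes with each control period).
- grab_frame(name): name is "side" or "top"; returns the picture (400x640x3 uint8, red, green, blue); there is no depth.
- camera_info(name): a dict with "camera_matrix" (3x3 intrinsics, pixels), "origin" and "attitude" of the camera in the world. Camera axes: x right, y down, z forward; pixel columns grow to the right and rows downward; lengths in m; the calibration is good to about 2 mm. A picture is of the moment at which its call begins. camera_info takes no time and is no camera call.
- job_done(): hands the job in; it is judged then, once.
Trained networks look in the newest picture that a camera, given by its name, has taken for a name from the list of things; names that differ only in an ending like _2 or _b are one class to them, and where a whole thing is asked for, a point or a joint stands for the part that bears it (a point fixed in the world has none). Each returns a list of dicts, best first, with "p" (0 to 1); they miss things now and then, are a little off and sometimes report something else, mostly with a low value. They report only what shows in the picture. A call takes as long as a camera call.
- trace(camera, thing): "region" (400x640 bool, what is visible of it) and "location" ([column, row] in pixels, amid what is visible of it).
The state is a dict: "time": time; "joint_pos": joint angles; "joint_vel": joint speeds; "joint_efforts": joint torques, N m; "tool_pos": TCP position; "tool_rot": TCP orientation; "contact_force": force on the tool from outside, world axes, zero at the start; "ft_torque": the same for the moment, N m; "gripper_width": opening from 0.0 (shut) to 1.0 (fully open); "grasp_force": force on a finger pad.
Only numpy, scipy, OpenCV 4.12 (cv2) and the standard library are available. Lean on these libraries where they do the work, as an engineer would, in place of code of your own. Each camera call takes 0.05 s, during which the arm holds its last target. There are 200 camera calls.

## Working session

There is one attempt and no reset: what is moved stays moved. The work goes in short steps, Python scripts to look and compute and a tool call to move; the robot and the scene stay as the last step left them, time stands still between calls to the robot, and variables do not carry over. Pictures are saved under pics/ and viewed, at most 10 in all, crops included, and the job is handed in when it is done.

Besides the shell and the picture viewer there is one more tool, called after ">>>" as name(argument=value, ...), one argument or row to a line, values as JSON. play_rows: Moves the arm, as the interface text tells. Its arguments: {"type":"object","properties":{"linear":{"type":"array","items":{"type":"array","items":{"type":"number"}}},"turn":{"type":"array","items":{"type":"number"}},"hand":{"type":"number"}},"required":["linear","turn"]}

```bash
mkdir -p pics; python3 - <<'E'
from plant import *
import cv2,numpy as np
s=state();print({k:np.round(v,3) for k,v in s.items()})
for n in("side","top"):
    cv2.imwrite(f"pics/{n}0.png",cv2.cvtColor(grab_frame(n),cv2.COLOR_RGB2BGR))
    c=camera_info(n);print(n,c)
    for t in("cover","rack_tab","rack_pin","tray_floor","station","cover_tab"):
        try:
            r=trace(n,t);print(t,[(round(x["p"],2),np.round(x["location"]),x["region"].sum()) for x in r[:2]])
        except Exception as e: print(t,e)
E
```

```text
{'time': np.float64(0.0), 'joint_pos': array([ 1.163,  0.053,  1.614, -0.   ,  1.476, -0.119]), 'joint_vel': array([ 0.   , -0.   , -0.   ,  0.002, -0.   ,  0.   ]), 'joint_efforts': array([ 0.0000e+00, -3.9369e+01, -3.7017e+01, -0.0000e+00,  7.0000e-03,
        0.0000e+00]), 'tool_pos': array([0.178, 0.598, 0.193]), 'tool_rot': array([-0.   ,  0.144,  0.99 , -0.001]), 'contact_force': array([0.225, 0.418, 1.29 ]), 'ft_torque': array([-0.018,  0.013,  0.075]), 'grasp_force': np.float64(0.0), 'gripper_width': np.float64(0.999)}
side {'camera_matrix': array([[374.68809544,   0.        , 320.25663574],
       [  0.        , 374.68809544, 199.70292312],
       [  0.        ,   0.        ,   1.        ]]), 'origin': array([0.19604827, 0.42785504, 0.70414959]), 'attitude': array([ 0.11296657, -0.29638643,  0.88756734, -0.33409259])}
cover [(0.68, array([395., 149.]), np.int64(953))]
rack_tab [(0.6, array([403., 165.]), np.int64(174)), (0.46, array([394., 149.]), np.int64(992))]
rack_pin [(0.73, array([391., 163.]), np.int64(181))]
tray_floor [(0.98, array([371., 137.]), np.int64(2132)), (0.59, array([394., 145.]), np.int64(921))]
station []
cover_tab [(0.88, array([395., 149.]), np.int64(984))]
top {'camera_matrix': array([[486.07199374,   0.        , 319.88784953],
       [  0.        , 486.07199374, 198.23225255],
       [  0.        ,   0.        ,   1.        ]]), 'origin': array([ 0.40081196, -0.04606355,  1.16763085]), 'attitude': array([-0.04415635,  0.71198674, -0.69934978,  0.0451109 ])}
cover [(0.66, array([431., 220.]), np.int64(1756))]
rack_tab [(0.48, array([452., 198.]), np.int64(81)), (0.35, array([436., 175.]), np.int64(2909))]
rack_pin [(0.57, array([419., 196.]), np.int64(55))]
tray_floor [(0.91, array([436., 177.]), np.int64(3225)), (0.56, array([294., 240.]), np.int64(339))]
station [(0.82, array([437., 182.]), np.int64(3047))]
cover_tab [(0.98, array([429., 219.]), np.int64(1658))]
```

```bash
python3 - <<'E'
import cv2
a=cv2.imread("pics/top0.png");b=cv2.imread("pics/side0.png")
cv2.imwrite("pics/top1.png",cv2.resize(a[100:300,340:540],(600,600),interpolation=cv2.INTER_CUBIC))
cv2.imwrite("pics/side1.png",cv2.resize(b[60:240,290:490],(667,600),interpolation=cv2.INTER_CUBIC))
E
```

```text
(no output)
```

View pics/top0.png

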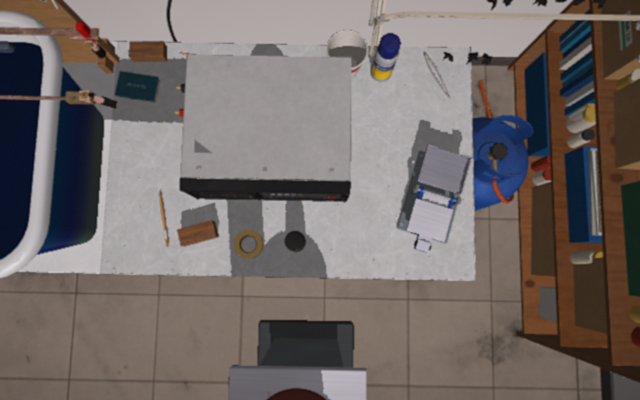

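View pics/top1.png

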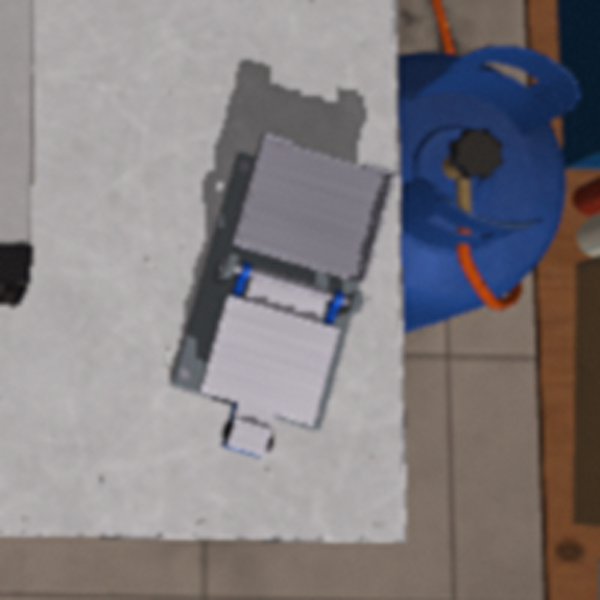

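View pics/side1.png

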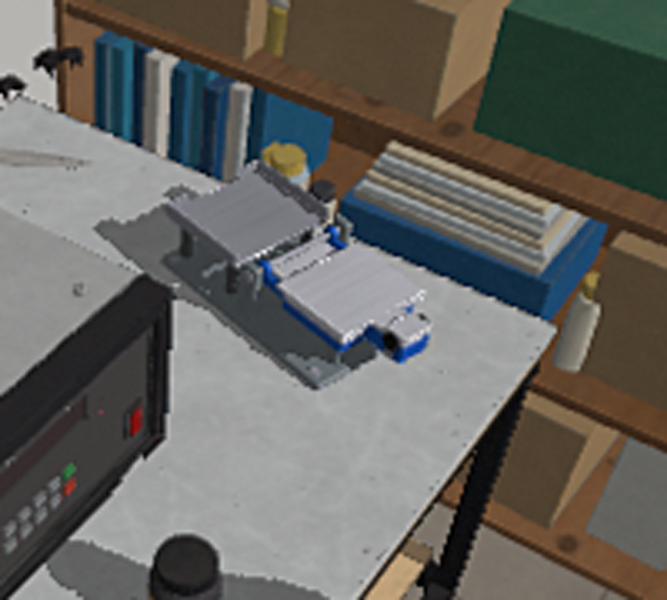

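The top view shows the tray at about (440,167), the cover at about (431,220) and the tab at about (423,245). The tape is at (248,243), the jar at (295,240) and the block at (198,233), with a large box behind them that I have to pass.

```bash
cat > h.py <<'E'
from plant import *
import numpy as np,cv2
from scipy.spatial.transform import Rotation as R
def cam(n):
    c=camera_info(n);q=c["attitude"];return c["camera_matrix"],np.array(c["origin"]),R.from_quat([q[1],q[2],q[3],q[0]]).as_matrix()
def proj(n,P):
    K,o,A=cam(n);p=(np.atleast_2d(P)-o)@A@K.T;return p[:,:2]/p[:,2:]
def ray(n,uv,z):
    K,o,A=cam(n);d=A@np.linalg.solve(K,[uv[0],uv[1],1]);return o+d*(z-o[2])/d[2]
def S(p,L):
    L=np.array(L,float);c,s=np.cos(p[2]),np.sin(p[2]);return np.c_[p[0]+c*L[:,0]-s*L[:,1],p[1]+s*L[:,0]+c*L[:,1],L[:,2]]
E
python3 - <<'E'
from h import *
from scipy.optimize import minimize
def sq(x0,x1,w,z): return [(x0,-w,z),(x1,-w,z),(x1,w,z),(x0,w,z)]
ms={}
for n in("side","top"):
    cv2.imwrite(f"pics/{n}2.png",cv2.cvtColor(grab_frame(n),cv2.COLOR_RGB2BGR))
    ms[n]=(trace(n,"cover_tab")[0]["region"],trace(n,"station"))
    for t in("jar","tape","block"):
        r=trace(n,t); 
        if r: print(n,t,round(r[0]["p"],2),np.round(ray(n,r[0]["location"],.03),3))
def sil(n,p):
    k=4;m=np.zeros((400*k,640*k),np.uint8)
    for q in(sq(-.100,-.023,.0445,.052),sq(-.134,-.1,.015,.056),sq(-.130,-.114,.018,.054)):
        cv2.fillConvexPoly(m,np.round((proj(n,S(p,q))+.5)*k).astype(int),1)
    return cv2.resize(m.astype(np.float32),(640,400),interpolation=cv2.INTER_AREA)
def cost(v,ns=("side","top")):
    p=(v[0],v[1],v[2]);c=0
    for n in ns:
        a=sil(n,p);b=ms[n][0];c-=np.minimum(a,b).sum()/np.maximum(a,b).sum()
    return c
t=ray("top",(422.7,245.3),.056);pa,pb=ray("top",(340+232/3,100+265/3),.059),ray("top",(340+355/3,100+300/3),.059)
print("tab",t,"posts",pa,pb,np.linalg.norm(pa-pb)); h=(pa+pb)/2;d=h-t
p0=[h[0],h[1],np.arctan2(d[1],d[0])];print(p0,cost(p0))
for ns in(("side","top"),("side",),("top",)):
    r=minimize(cost,p0,args=(ns,),method="Nelder-Mead",options=dict(initial_simplex=[p0,[p0[0]+.01,*p0[1:]],[p0[0],p0[1]+.01,p0[2]],[*p0[:2],p0[2]+.1]]))
    print(ns,np.round(r.x,4),r.fun,"tab",np.round(S(r.x,[(-.122,0,.048)]),4))
    if len(ns)==2:P=r.x
np.save("P.npy",P)
out=[]
for n,(x,y) in(("top",(340,100)),("side",(290,60))):
    im=cv2.imread(f"pics/{n}2.png")[y:y+200,x:x+200];im=cv2.resize(im,(800,800) if 0 else (600,600),interpolation=cv2.INTER_CUBIC)
    for q,c in((sq(-.1,-.023,.0445,.052),(0,0,255)),(sq(-.134,-.1,.015,.056),(0,255,0)),(sq(.018,.105,.05,.0585),(255,0,255)),(sq(-.1,.1,.062,.008),(0,255,255))):
        cv2.polylines(im,[np.round((proj(n,S(P,q))+.5-[x,y])*3).astype(int)],True,c,1)
    out.append(im)
cv2.imwrite("pics/fit.png",cv2.resize(np.hstack(out)[:,:],(800,400),interpolation=cv2.INTER_AREA))
E
```

```text
side jar 0.79 [0.446 0.01  0.03 ]
side tape 0.67 [0.433 0.122 0.03 ]
side block 0.67 [0.458 0.246 0.03 ]
top jar 0.86 [0.443 0.013 0.03 ]
top tape 0.63 [0.424 0.137 0.03 ]
top block 0.79 [0.455 0.244 0.03 ]
tab [ 0.43814313 -0.28245051  0.056     ] posts [ 0.56868817 -0.27059631  0.059     ] [ 0.54327365 -0.36471202  0.059     ] 0.09748674861108365
[np.float64(0.5559809102862725), np.float64(-0.3176541664232869), np.float64(-0.2903066204550611)] -1.6030934
('side', 'top') [ 0.558  -0.3159 -0.2842] -1.6372343301773071 tab [[ 0.4409 -0.2817  0.048 ]]
('side',) [ 0.5572 -0.3132 -0.2663] -0.787787139415741 tab [[ 0.4395 -0.2811  0.048 ]]
('top',) [ 0.5585 -0.3165 -0.2844] -0.8497655987739563 tab [[ 0.4414 -0.2823  0.048 ]]
```

View pics/side0.png

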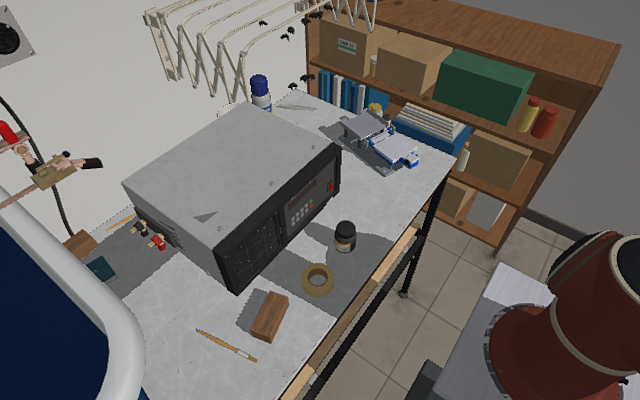

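View pics/fit.png

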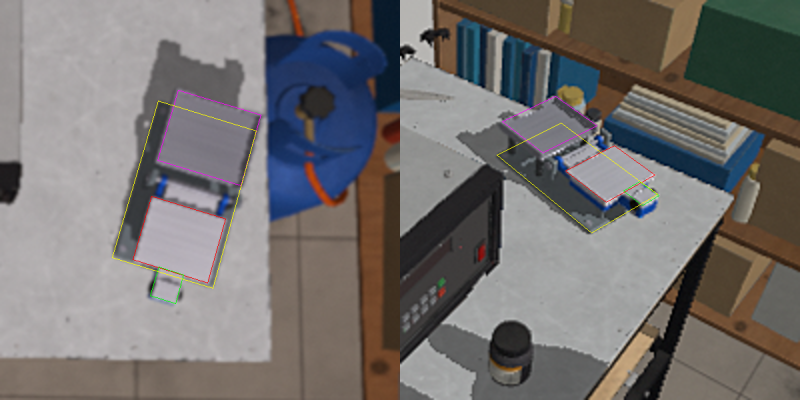

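The fit puts the station at (0.558, -0.316) with yaw -0.284 rad and the tab at (0.441, -0.282). It agrees with the tray outline in both views. The path in front of the box at x ≈ 0.42 is clear at z ≈ 0.22.

>>> play_rows(
  linear=[
    [0.028, -0.045, 0.004],
    [0.028, -0.045, 0.004],
    [0.028, -0.045, 0.004],
    [0.028, -0.045, 0.004],
    [0.028, -0.045, 0.004],
    [0.028, -0.045, 0.004],
    [0.028, -0.045, 0.004],
    [0.028, -0.045, 0.004],
  ],
  turn=[0, 0, 0, 0, 0, 0, 0, 0],
  hand=0.06,
)

```text
time: 2.3
tool_pos: [0.4027, 0.2376, 0.2265]
tool_rot: [0.0, 0.144, 0.99, 0.0]
contact_force: [-0.2, 0.5, 0.4]
gripper_width: 0.706
grasp_force: 0.0
```

>>> play_rows(
  linear=[
    [0.002, -0.05, 0],
    [0.002, -0.05, 0],
    [0.002, -0.05, 0],
    [0.002, -0.05, 0],
    [0.002, -0.05, 0],
    [0.002, -0.05, 0],
    [0.002, -0.05, 0],
    [0.002, -0.05, 0],
  ],
  turn=[0, 0, 0, 0, 0, 0, 0, 0],
)

```text
time: 3.3
tool_pos: [0.4179, -0.1626, 0.2263]
tool_rot: [0.001, 0.144, 0.99, -0.0]
contact_force: [0.3, 0.3, 0.5]
gripper_width: 0.705
grasp_force: 0.0
```

>>> play_rows(
  linear=[
    [0.01, -0.05, -0.02],
    [0.012, -0.05, -0.03],
    [0, -0.018, -0.03],
    [0, 0, -0.03],
    [0, 0, 0],
    [0, 0, 0],
  ],
  turn=[0, 0, 0, 0, 0, 0],
)

```text
time: 4.05
tool_pos: [0.4406, -0.2792, 0.1174]
tool_rot: [0.001, 0.144, 0.99, -0.0]
contact_force: [-0.7, 0.4, 0.1]
gripper_width: 0.703
grasp_force: 0.0
```

```bash
python3 - <<'E'
from h import *
s=state();q=s["tool_rot"];A=R.from_quat([q[1],q[2],q[3],q[0]]).as_matrix()
P=np.load("P.npy");print(s["time"],np.round(s["tool_pos"],4),"yaw y",np.degrees(np.arctan2(A[1,1],A[0,1])),"want",np.degrees(P[2])+90,"z",A[:,2].round(4),s["joint_pos"].round(2),s["gripper_width"])
print("to go",S(P,[(-.122,0,.029)])-s["tool_pos"])
o=[]
for n,(x,y) in(("top",(340,100)),("side",(290,60))):
    im=cv2.cvtColor(grab_frame(n),cv2.COLOR_RGB2BGR)[y:y+200,x:x+200];o.append(cv2.resize(im,(400,400),interpolation=cv2.INTER_CUBIC))
cv2.imwrite("pics/a.png",np.hstack(o))
E
```

```text
4.05 [ 0.4406 -0.2792  0.1174] yaw y 73.4706464868105 want 73.71389061449457 z [ 0.0013 -0.0012 -1.    ] [-0.71 -0.14  1.93 -0.    1.35 -1.99] 0.7034843490377273
to go [[ 0.00033725 -0.00250937 -0.08835589]]
```

View pics/a.png

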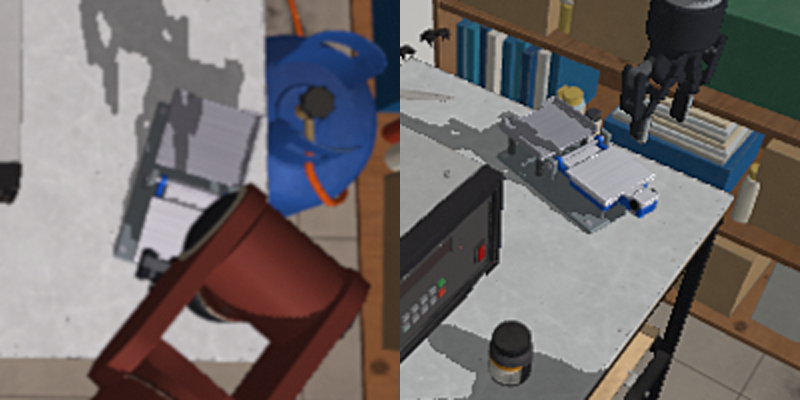

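The top view shows the gripper above the tab and the side view shows the fingers lined up over it, so I'm descending and closing.

>>> play_rows(
  linear=[
    [0, -0.0025, -0.02],
    [0, 0, -0.02],
    [0, 0, -0.018],
    [0, 0, -0.015],
    [0, 0, -0.015],
    [0, 0, 0],
  ],
  turn=[0.25, 0, 0, 0, 0, 0],
)

```text
time: 4.9
tool_pos: [0.439, -0.2805, 0.0262]
tool_rot: [-0.001, 0.142, 0.99, 0.001]
contact_force: [-0.5, -0.1, -0.4]
gripper_width: 0.701
grasp_force: 0.0
```

>>> play_rows(
  linear=[
    [0, 0, 0],
    [0, 0, 0],
    [0, 0, 0],
    [0, 0, 0],
    [0, 0, 0],
    [0, 0, 0],
  ],
  turn=[0, 0, 0, 0, 0, 0],
  hand=0.03,
)

```text
time: 5.65
tool_pos: [0.44, -0.2814, 0.028]
tool_rot: [-0.0, 0.142, 0.99, -0.0]
contact_force: [-0.7, 0.3, -1.2]
gripper_width: 0.35
grasp_force: 0.0
```

```bash
python3 - <<'E'
from h import *
s=state();P=np.load("P.npy");print(s["time"],s["gripper_width"]*.0854,s["grasp_force"],s["contact_force"],s["tool_pos"],S(P,[(-.122,0,.029)]))
# arc rows from rest to over, pivot boss centre; 6 settling
def arc(r,d0,z0,a,n):  # centre offset angle
    th=np.linspace(0,a,n+1);x=-r*np.cos(th-d0);z=r*np.sin(th-d0);return x,z
r=np.hypot(.122,.002);th=np.linspace(0,np.pi,33);d=np.arctan2(-.002,.122)
x=-r*np.cos(th+d);z=r*np.sin(th+d)
w=S(P,np.c_[x,0*x,z]);D=np.diff(w,axis=0)
for i in range(4):print(D[8*i:8*i+8].round(4).tolist())
E
```

```text
5.65 0.029919486784760054 0.0 [-0.69146676  0.30258877 -1.18248019] [ 0.43998028 -0.28139502  0.0280067 ] [[ 0.44091872 -0.28171907  0.029     ]]
[[0.0004, -0.0001, 0.012], [0.0015, -0.0004, 0.0119], [0.0026, -0.0008, 0.0117], [0.0037, -0.0011, 0.0113], [0.0047, -0.0014, 0.0109], [0.0057, -0.0017, 0.0104], [0.0067, -0.002, 0.0097], [0.0076, -0.0022, 0.009]]
[[0.0084, -0.0025, 0.0082], [0.0091, -0.0027, 0.0073], [0.0098, -0.0029, 0.0063], [0.0103, -0.003, 0.0053], [0.0108, -0.0031, 0.0042], [0.0111, -0.0032, 0.0031], [0.0113, -0.0033, 0.002], [0.0115, -0.0034, 0.0008]]
[[0.0115, -0.0034, -0.0004], [0.0114, -0.0033, -0.0016], [0.0112, -0.0033, -0.0027], [0.0109, -0.0032, -0.0038], [0.0105, -0.0031, -0.0049], [0.01, -0.0029, -0.006], [0.0093, -0.0027, -0.007], [0.0086, -0.0025, -0.0079]]
[[0.0079, -0.0023, -0.0087], [0.007, -0.002, -0.0095], [0.0061, -0.0018, -0.0102], [0.0051, -0.0015, -0.0107], [0.004, -0.0012, -0.0112], [0.003, -0.0009, -0.0116], [0.0019, -0.0005, -0.0118], [0.0008, -0.0002, -0.0119]]
```

```bash
python3 - <<'E'
from h import *
o=[]
for n,(x,y,w) in(("top",(400,210,60)),("side",(370,120,80))):
    im=cv2.cvtColor(grab_frame(n),cv2.COLOR_RGB2BGR)[y:y+w,x:x+w];o.append(cv2.resize(im,(400,400),interpolation=cv2.INTER_CUBIC))
cv2.imwrite("pics/b.png",np.hstack(o))
E
```

```text
(no output)
```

View pics/b.png

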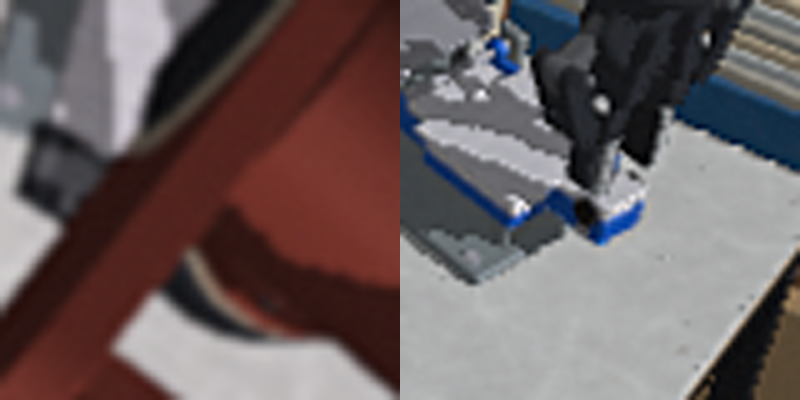

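```bash
python3 - <<'E'
from h import *
P=np.load("P.npy");s=state();t=s["tool_pos"];print(t)
yh=np.array([-np.sin(P[2]),np.cos(P[2]),0])
for k in(-.02,0,.02):print(k,[np.round(proj(n,t+k*yh)[0]) for n in("side","top")],[np.round(proj(n,t+k*yh+[0,0,.03])[0]) for n in("side","top")])
for uv in((410,159),(418,153)):print([ray("side",uv,z).round(3) for z in(.028,.056,.065)])
for L in((-.122,.018,.048),(-.122,-.018,.048),(-.134,.015,.056)):print(L,[np.round(proj(n,S(P,[L]))[0]) for n in("side","top")])
E
```

```text
[ 0.43996069 -0.2813917   0.02797117]
-0.02 [array([415., 162.]), array([428., 247.])] [array([417., 154.]), array([431., 247.])]
0 [array([410., 165.]), array([420., 245.])] [array([412., 157.]), array([422., 244.])]
0.02 [array([404., 168.]), array([411., 242.])] [array([406., 160.]), array([414., 242.])]
[array([ 0.451, -0.303,  0.028]), array([ 0.44 , -0.273,  0.056]), array([ 0.437, -0.263,  0.065])]
[array([ 0.445, -0.337,  0.028]), array([ 0.435, -0.306,  0.056]), array([ 0.431, -0.296,  0.065])]
(-0.122, 0.018, 0.048) [array([406., 162.]), array([414., 242.])]
(-0.122, -0.018, 0.048) [array([416., 157.]), array([429., 247.])]
(-0.134, 0.015, 0.056) [array([411., 162.]), array([415., 247.])]
```

```bash
python3 - <<'E'
from h import *
P=np.load("P.npy");yh=np.array([-np.sin(P[2]),np.cos(P[2]),0]);t=np.array([.4406,-.2792,.1174])
for dz in(0,.01,.02,.03):print(dz,[proj("side",t+k*yh+[0,0,dz])[0].round() for k in(-.034,.034)])
s=state();print({k:np.round(v,3) for k,v in s.items()})
im=grab_frame("side")[110:180,360:460];cv2.imwrite("pics/c.png",cv2.cvtColor(cv2.resize(im,(800,560),interpolation=cv2.INTER_NEAREST),cv2.COLOR_RGB2BGR))
E
```

```text
0 [array([425., 133.]), array([406., 144.])]
0.01 [array([426., 130.]), array([406., 141.])]
0.02 [array([427., 127.]), array([407., 138.])]
0.03 [array([428., 124.]), array([408., 134.])]
{'time': np.float64(5.75), 'joint_pos': array([-0.712, -0.027,  1.986, -0.   ,  1.183, -1.998]), 'joint_vel': array([ 0.   ,  0.001, -0.002, -0.001,  0.   ,  0.001]), 'joint_efforts': array([ -0.   , -31.578, -32.732,  -0.   ,   0.   ,  -0.   ]), 'tool_pos': array([ 0.44 , -0.281,  0.028]), 'tool_rot': array([-0.   ,  0.142,  0.99 ,  0.   ]), 'contact_force': array([-0.293,  0.34 ,  0.327]), 'ft_torque': array([ 0.004, -0.046, -0.009]), 'grasp_force': np.float64(0.0), 'gripper_width': np.float64(0.355)}
```

View pics/c.png

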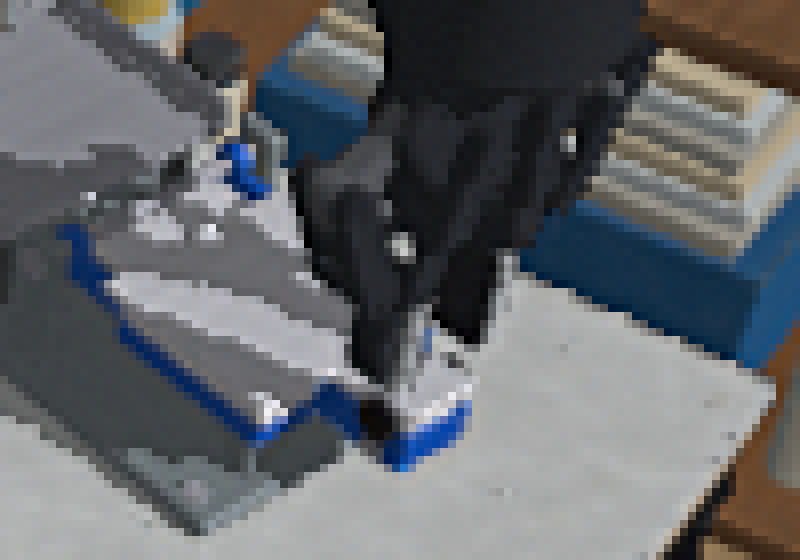

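The fingertips are seen above the tab, at z of about 0.06, although the reported TCP z is 0.028. The fingers also closed to 30 mm without touching the 36 mm bosses. So the tips are about 30 mm higher than reported. I'll open, go down in small steps watching the force, and try the pinch again.

>>> play_rows(
  linear=[
    [0, 0, 0],
    [0, 0, 0],
    [0, 0, 0],
    [0, 0, -0.006],
    [0, 0, -0.006],
    [0, 0, -0.006],
    [0, 0, 0],
  ],
  turn=[0, 0, 0, 0, 0, 0, 0],
  hand=0.06,
)

```text
time: 6.68
tool_pos: [0.4394, -0.2809, 0.009]
tool_rot: [-0.001, 0.142, 0.99, 0.0]
contact_force: [-0.6, 0.1, -0.8]
gripper_width: 0.702
grasp_force: 0.0
```

```bash
python3 - <<'E'
from h import *
s=state();print(s["tool_pos"],s["contact_force"],s["gripper_width"])
o=[]
for n,(x,y,w) in(("top",(390,200,80)),("side",(360,110,80))):
    im=cv2.cvtColor(grab_frame(n),cv2.COLOR_RGB2BGR)[y:y+w,x:x+w];o.append(cv2.resize(im,(400,400),interpolation=cv2.INTER_NEAREST))
cv2.imwrite("pics/d.png",np.hstack(o))
E
```

```text
[ 0.43940438 -0.28089537  0.00900889] [-0.6387328   0.08975144 -0.76182452] 0.7016176831429899
```

View pics/d.png

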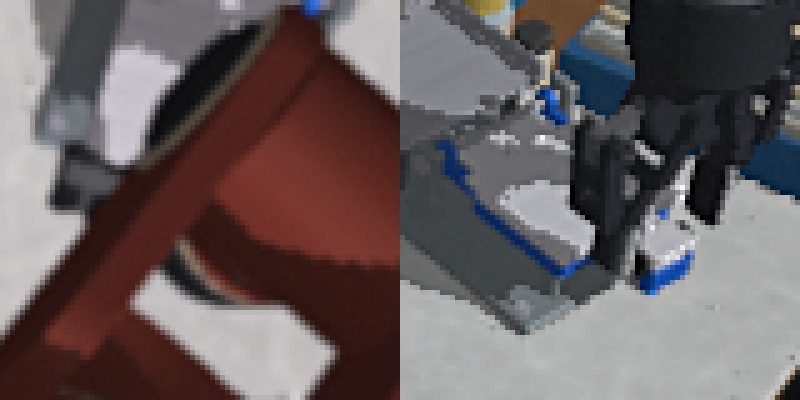

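The near finger now straddles the tab with its tip at about (403,165). The projection puts the tips about 33–37 mm above the reported TCP, so a 13 mm drop should centre the pads on the bosses.

>>> play_rows(
  linear=[
    [0, 0, -0.006],
    [0, 0, -0.006],
    [0, 0, -0.001],
    [0, 0, 0],
  ],
  turn=[0, 0, 0, 0],
)

```text
time: 7.28
tool_pos: [0.4399, -0.2813, -0.0032]
tool_rot: [-0.0, 0.142, 0.99, 0.0]
contact_force: [0.1, 0.7, 0.1]
gripper_width: 0.7
grasp_force: 0.0
```

>>> play_rows(
  linear=[
    [0, 0, 0],
    [0, 0, 0],
    [0, 0, 0],
    [0, 0, 0],
    [0, 0, 0],
  ],
  turn=[0, 0, 0, 0, 0],
  hand=0.025,
)

```text
time: 7.9
tool_pos: [0.4401, -0.2817, -0.0025]
tool_rot: [0.0, 0.142, 0.99, -0.0]
contact_force: [-2.2, 0.5, 5.1]
gripper_width: 0.406
grasp_force: 60.2
```

```bash
python3 - <<'E'
from h import *
s=state();print({k:np.round(v,3) for k,v in s.items()})
P=np.load("P.npy");c=(s["tool_pos"]-S(P,[(0,0,0)])[0]);print("station xy",c[0]*np.cos(P[2])+c[1]*np.sin(P[2]),-c[0]*np.sin(P[2])+c[1]*np.cos(P[2]))
E
```

```text
{'time': np.float64(7.9), 'joint_pos': array([-0.712,  0.02 ,  1.998, -0.   ,  1.123, -1.998]), 'joint_vel': array([-0.   ,  0.001,  0.001, -0.001, -0.001,  0.001]), 'joint_efforts': array([  0.557, -30.059, -30.026,   0.358,  -0.521,   0.048]), 'tool_pos': array([ 0.44 , -0.282, -0.002]), 'tool_rot': array([ 0.   ,  0.142,  0.99 , -0.   ]), 'contact_force': array([-2.16 ,  0.469,  5.119]), 'ft_torque': array([-0.012,  0.413,  0.064]), 'grasp_force': np.float64(60.161), 'gripper_width': np.float64(0.406)}
station xy -0.12275020555651374 -0.00020145544873544086
```

```bash
cat >> h.py <<'E'
def blue():
    im=grab_frame("side").astype(int);m=(im[...,2]>im[...,0]+60)&(im[...,2]>90)
    m[:140]=0;m[185:]=0;m[:,:398]=0;m[:,420:]=0
    r,c=np.nonzero(m);return len(r),(r.mean(),c.mean(),r.min(),r.max()) if len(r) else None
E
python3 -c "
from h import *
print(blue())"
```

```text
(38, (np.float64(163.26315789473685), np.float64(412.10526315789474), np.int64(152), np.int64(168)))
```

>>> play_rows(
  linear=[
    [0.0004, -0.0001, 0.012],
    [0.0015, -0.0004, 0.0119],
    [0, 0, 0],
  ],
  turn=[0, 0, 0],
)

```text
time: 8.32
tool_pos: [0.4415, -0.282, 0.0214]
tool_rot: [-0.0, 0.142, 0.99, -0.0]
contact_force: [-1.3, -3.2, -4.2]
gripper_width: 0.408
grasp_force: 60.4
```

```bash
python3 - <<'E'
from h import *
print(blue());s=state();print(s["contact_force"],s["gripper_width"],s["grasp_force"],s["tool_pos"])
P=np.load("P.npy")
for a in(0,.197):
    L=np.array([[-.134,y,z] for y in(-.015,.015) for z in(-.002,-.019)]);x=L[:,0]*np.cos(a)+L[:,2]*np.sin(a);z=-L[:,0]*np.sin(a)+L[:,2]*np.cos(a)
    print(a,proj("side",S(P,np.c_[x,L[:,1],z+.05])).round(1).tolist())
im=cv2.cvtColor(grab_frame("side"),cv2.COLOR_RGB2BGR)[110:180,360:460];cv2.imwrite("pics/e.png",cv2.resize(im,(800,560),interpolation=cv2.INTER_NEAREST))
E
```

```text
(56, (np.float64(156.76785714285714), np.float64(413.01785714285717), np.int64(152), np.int64(161)))
[-1.071133   -4.17288873 -3.59036662] 0.4035849663761199 60.4427906870842 [ 0.44145405 -0.28201417  0.02092688]
0 [[418.3, 159.5], [417.0, 164.3], [410.1, 164.3], [408.9, 169.2]]
0.197 [[419.7, 151.3], [419.4, 157.0], [411.3, 156.1], [411.1, 161.8]]
```

The blue tab's lower edge rose from row 168 to 161, and the prediction was 161.8, so the rack is coming up with the grip. I'll continue the arc.

>>> play_rows(
  linear=[
    [0.0026, -0.0008, 0.0117],
    [0.0037, -0.0011, 0.0113],
    [0.0047, -0.0014, 0.0109],
    [0.0057, -0.0017, 0.0104],
    [0.0067, -0.002, 0.0097],
    [0.0076, -0.0022, 0.009],
  ],
  turn=[0, 0, 0, 0, 0, 0],
)

```text
time: 9.18
tool_pos: [0.4732, -0.2911, 0.0842]
tool_rot: [-0.0, 0.142, 0.99, 0.0]
contact_force: [-0.9, -4.5, -5.8]
gripper_width: 0.406
grasp_force: 60.4
```

>>> play_rows(
  linear=[
    [0.0084, -0.0025, 0.0082],
    [0.0091, -0.0027, 0.0073],
    [0.0098, -0.0029, 0.0063],
    [0.0103, -0.003, 0.0053],
    [0.0108, -0.0031, 0.0042],
    [0.0111, -0.0032, 0.0031],
    [0.0113, -0.0033, 0.002],
    [0.0115, -0.0034, 0.0008],
  ],
  turn=[0, 0, 0, 0, 0, 0, 0, 0],
)

```text
time: 10.18
tool_pos: [0.5564, -0.3153, 0.1219]
tool_rot: [0.0, 0.142, 0.99, 0.0]
contact_force: [-3.2, 0.8, 0.1]
gripper_width: 0.407
grasp_force: 59.6
```

```bash
python3 - <<'E'
from h import *
s=state();print({k:np.round(v,3) for k,v in s.items()})
E
```

```text
{'time': np.float64(10.175), 'joint_pos': array([-6.320e-01,  1.380e-01,  1.644e+00,  1.000e-03,  1.359e+00,
       -1.919e+00]), 'joint_vel': array([ 0.051,  0.209, -0.237, -0.005,  0.032,  0.052]), 'joint_efforts': array([ 7.5600e-01, -4.2996e+01, -3.6580e+01,  6.2300e-01, -1.1120e+00,
       -3.3000e-02]), 'tool_pos': array([ 0.556, -0.315,  0.122]), 'tool_rot': array([0.   , 0.142, 0.99 , 0.   ]), 'contact_force': array([-3.225,  0.793,  0.108]), 'ft_torque': array([0.115, 0.855, 0.075]), 'grasp_force': np.float64(59.557), 'gripper_width': np.float64(0.407)}
```

>>> play_rows(
  linear=[
    [0.0115, -0.0034, -0.0004],
    [0.0114, -0.0033, -0.0016],
    [0.0112, -0.0033, -0.0027],
    [0.0109, -0.0032, -0.0038],
    [0.0105, -0.0031, -0.0049],
    [0.01, -0.0029, -0.006],
    [0.0093, -0.0027, -0.007],
    [0.0086, -0.0025, -0.0079],
  ],
  turn=[0, 0, 0, 0, 0, 0, 0, 0],
)

```text
time: 11.18
tool_pos: [0.643, -0.3404, 0.0896]
tool_rot: [0.005, 0.142, 0.99, -0.001]
contact_force: [4.1, 1.0, 6.1]
gripper_width: 0.403
grasp_force: 58.9
```

>>> play_rows(
  linear=[
    [0.0079, -0.0023, -0.0087],
    [0.007, -0.002, -0.0095],
    [0.0061, -0.0018, -0.0102],
    [0.0051, -0.0015, -0.0107],
    [0.004, -0.0012, -0.0112],
    [0.003, -0.0009, -0.0116],
    [0.0019, -0.0005, -0.0108],
    [0.0008, -0.0002, -0.008],
  ],
  turn=[0, 0, 0, 0, 0, 0, 0, 0],
)

```text
time: 12.18
tool_pos: [0.683, -0.352, 0.0104]
tool_rot: [0.01, 0.142, 0.99, -0.002]
contact_force: [14.6, -1.8, 2.8]
gripper_width: 0.401
grasp_force: 69.5
```

>>> play_rows(
  linear=[
    [0, 0, 0],
    [0, 0, 0],
  ],
  turn=[0, 0],
)

```text
time: 12.42
tool_pos: [0.6825, -0.3519, 0.0101]
tool_rot: [0.009, 0.141, 0.99, -0.002]
contact_force: [13.5, -1.9, 1.7]
gripper_width: 0.401
grasp_force: 71.2
```

```bash
python3 - <<'E'
from h import *
s=state();print({k:np.round(v,3) for k,v in s.items()})
P=np.load("P.npy");c=(s["tool_pos"]-S(P,[(0,0,0)])[0]);print("station xy",c[0]*np.cos(P[2])+c[1]*np.sin(P[2]),-c[0]*np.sin(P[2])+c[1]*np.cos(P[2]))
q=s["tool_rot"];print(R.from_quat([q[1],q[2],q[3],q[0]]).as_matrix()[:,2])
for n in("side","top"):
    cv2.imwrite(f"pics/f_{n}.png",cv2.cvtColor(grab_frame(n),cv2.COLOR_RGB2BGR))
a=cv2.imread("pics/f_top.png")[100:240,370:510];b=cv2.imread("pics/f_side.png")[90:190,320:420]
cv2.imwrite("pics/f.png",np.hstack([cv2.resize(x,(400,400),interpolation=cv2.INTER_CUBIC) for x in(a,b)]))
E
```

```text
{'time': np.float64(12.425), 'joint_pos': array([-0.575,  0.514,  1.377,  0.005,  1.233, -1.863]), 'joint_vel': array([-0.001, -0.002, -0.   ,  0.002, -0.001, -0.   ]), 'joint_efforts': array([ -3.951, -51.818, -26.104,  -1.379,   2.926,   0.105]), 'tool_pos': array([ 0.683, -0.352,  0.01 ]), 'tool_rot': array([ 0.009,  0.141,  0.99 , -0.002]), 'contact_force': array([13.52 , -1.902,  1.693]), 'ft_torque': array([-0.223, -1.821,  0.129]), 'grasp_force': np.float64(71.163), 'gripper_width': np.float64(0.401)}
station xy 0.1295831070343838 0.0004070919443682555
[ 0.01763577 -0.00624729 -0.99982496]
```

>>> play_rows(
  linear=[
    [0, 0, -0.003],
    [0, 0, -0.003],
    [0, 0, 0],
  ],
  turn=[0, 0, 0],
)

```text
time: 12.9
tool_pos: [0.6831, -0.352, 0.0044]
tool_rot: [0.01, 0.142, 0.99, -0.002]
contact_force: [15.4, -2.8, 2.7]
gripper_width: 0.406
grasp_force: 72.4
```

View pics/f.png

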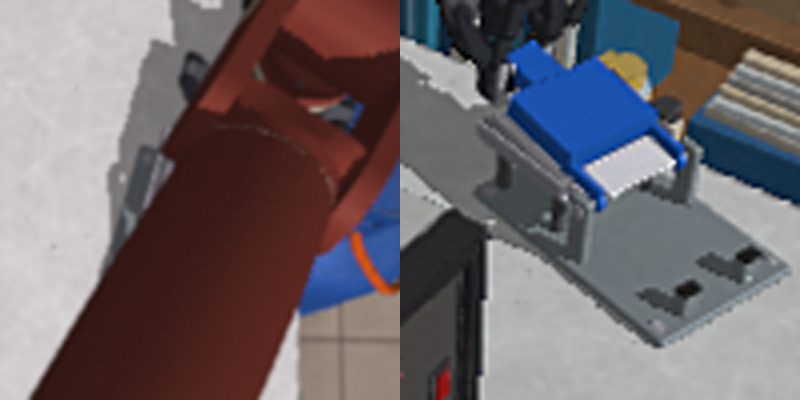

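The rack is turned over, blue underside up, lying almost on the tray. The last few millimetres remain.

>>> play_rows(
  linear=[
    [0, 0, -0.003],
    [0, 0, -0.002],
    [0, 0, 0],
  ],
  turn=[0, 0, 0],
)

```text
time: 13.28
tool_pos: [0.6832, -0.352, -0.0007]
tool_rot: [0.01, 0.142, 0.99, -0.002]
contact_force: [15.0, -2.7, 1.9]
gripper_width: 0.399
grasp_force: 74.0
```

```bash
python3 - <<'E'
from h import *
P=np.load("P.npy")
im=grab_frame("side").astype(int);m=((im[...,2]>im[...,0]+50)&(im[...,2]>80)).astype(np.uint8)
m[:,430:]=0
r=trace("side","rack_center");print([(round(x["p"],2),x["location"].round() if hasattr(x["location"],"round") else x["location"],int(x["region"].sum())) for x in r[:2]])
b=r[0]["region"]&(m>0)
def sil(a):
    # rack body bottom face (z=-.0215 at rest), tab
    k=np.zeros((400,640),np.uint8)
    for x0,x1,w,h in((-.095,-.028,.04,.0195),(-.134,-.095,.015,.017)):
        L=np.array([(x,y,z) for x in(x0,x1) for y in(-w,w) for z in(-.002,-.002-h)])
        x=L[:,0]*np.cos(a)+L[:,2]*np.sin(a);z=-L[:,0]*np.sin(a)+L[:,2]*np.cos(a)
        cv2.fillConvexPoly(k,cv2.convexHull(np.round(proj("side",S(P,np.c_[x,L[:,1],z+.05]))).astype(np.int32)),1)
    return k>0
for a in np.arange(2.8,3.2,.04):
    k=sil(a);print(round(a,2),round((k&(m>0)).sum()/((m>0)|k)[60:200,300:430].sum(),3),round((k&r[0]["region"]).sum()/(k|r[0]["region"]).sum(),3))
s=state();print(s["contact_force"],s["tool_pos"])
E
```

```text
[(0.62, [366.0, 114.6], 829)]
2.8 0.396 0.575
2.84 0.405 0.596
2.88 0.442 0.666
2.92 0.462 0.71
2.96 0.472 0.732
3.0 0.489 0.777
3.04 0.497 0.807
3.08 0.507 0.831
3.12 0.507 0.81
3.16 0.474 0.752
3.2 0.444 0.702
[16.66544083 -1.47658261  1.74578054] [ 6.83170396e-01 -3.52025917e-01 -5.44114408e-04]
```

>>> play_rows(
  linear=[
    [0, 0, -0.002],
    [0, 0, -0.002],
    [0, 0, 0],
  ],
  turn=[0, 0, 0],
)

```text
time: 13.75
tool_pos: [0.683, -0.352, -0.0049]
tool_rot: [0.01, 0.141, 0.99, -0.002]
contact_force: [15.8, -1.4, 2.1]
gripper_width: 0.404
grasp_force: 75.7
```

```bash
python3 - <<'E'
from h import *
s=state();print(s["contact_force"],s["tool_pos"],s["ft_torque"])
E
```

```text
[15.76899341 -1.416839    2.07923517] [ 0.68296969 -0.35199164 -0.00485027] [-0.3030894  -1.98315874  0.10430456]
```

```bash
cat >> h.py <<'E'
def rsil(P,a,n="side"):
    k=np.zeros((400,640),np.uint8)
    for x0,x1,w,h in((-.095,-.028,.04,.0195),(-.134,-.095,.015,.017)):
        L=np.array([(x,y,z) for x in(x0,x1) for y in(-w,w) for z in(-.002,-.002-h)])
        x=L[:,0]*np.cos(a)+L[:,2]*np.sin(a);z=-L[:,0]*np.sin(a)+L[:,2]*np.cos(a)
        cv2.fillConvexPoly(k,cv2.convexHull(np.round(proj(n,S(P,np.c_[x,L[:,1],z+.05]))).astype(np.int32)),1)
    return k>0
E
python3 - <<'E'
from h import *
P=np.load("P.npy");im=grab_frame("side").astype(int)
old=cv2.cvtColor(cv2.imread("pics/f_side.png"),cv2.COLOR_BGR2RGB).astype(int)
for i in(old,im):
    m=(i[...,2]>i[...,0]+40)&(i[...,2]>70);m[:,:345]=0;m[:,393:]=0;m[:95]=0;m[150:]=0
    r,c=np.nonzero(m);print(len(r),r.mean(),c.mean(),[(int(k),int(r[c==k].min()),int(r[c==k].max())) for k in range(348,392,6) if (c==k).any()])
r=trace("side","rack_center")[0]["region"]
for a in np.arange(3,3.2,.02):k=rsil(P,a);print(round(a,2),round((k&r).sum()/(k|r).sum(),3),end=" ")
r=trace("side","cover");print([(round(x["p"],2),x["location"],int(x["region"].sum())) for x in r[:2]])
E
```

```text
1081 114.26641998149861 367.92969472710456 [(348, 100, 119), (354, 101, 125), (360, 106, 132), (366, 105, 137), (372, 95, 127), (378, 95, 124), (384, 95, 125), (390, 126, 131)]
1025 115.62146341463415 367.64 [(348, 104, 123), (354, 105, 127), (360, 110, 133), (366, 107, 137), (372, 95, 128), (378, 95, 125), (384, 95, 125), (390, 126, 131)]
3.0 0.728 3.02 0.755 3.04 0.766 3.06 0.794 3.08 0.801 3.1 0.816 3.12 0.822 3.14 0.829 3.16 0.8 3.18 0.794 3.2 0.754 [(0.49, [374.4, 131.4], 179), (0.44, [343.9, 235.4], 618)]
```

>>> play_rows(
  linear=[
    [0, 0, -0.0015],
    [0, 0, -0.0015],
    [0, 0, 0],
  ],
  turn=[0, 0, 0],
)

```text
time: 14.28
tool_pos: [0.6829, -0.352, -0.0075]
tool_rot: [0.01, 0.142, 0.99, -0.002]
contact_force: [14.9, -0.5, 3.3]
gripper_width: 0.404
grasp_force: 76.4
```

>>> play_rows(
  linear=[
    [0.003, -0.001, 0],
    [0.003, -0.001, 0],
    [0.002, 0, 0],
    [0, 0, 0],
  ],
  turn=[0, 0, 0, 0],
)

```text
time: 14.78
tool_pos: [0.6819, -0.3516, -0.0081]
tool_rot: [-0.002, 0.142, 0.99, 0.001]
contact_force: [-14.5, 8.0, 21.2]
gripper_width: 0.401
grasp_force: 77.1
```

>>> play_rows(
  linear=[
    [0, 0, 0],
    [0, 0, 0],
    [0, 0, 0],
  ],
  turn=[0, 0, 0],
  hand=0.055,
)

```text
time: 15.15
tool_pos: [0.6825, -0.3519, -0.0129]
tool_rot: [-0.0, 0.142, 0.99, 0.0]
contact_force: [-0.2, 0.3, 0.6]
gripper_width: 0.641
grasp_force: 0.0
```

```bash
python3 - <<'E'
from h import *
P=np.load("P.npy");s=state();print({k:np.round(v,3) for k,v in s.items()})
c=(s["tool_pos"]-S(P,[(0,0,0)])[0]);print("station xy",c[0]*np.cos(P[2])+c[1]*np.sin(P[2]),-c[0]*np.sin(P[2])+c[1]*np.cos(P[2]))
i=grab_frame("side").astype(int)
m=(i[...,2]>i[...,0]+40)&(i[...,2]>70);m[:,:345]=0;m[:,393:]=0;m[:95]=0;m[150:]=0
r,c=np.nonzero(m);print(len(r),r.mean(),c.mean(),[(int(k),int(r[c==k].min()),int(r[c==k].max())) for k in range(348,392,6) if (c==k).any()])
r=trace("side","rack_center")[0]["region"]
for a in np.arange(3,3.2,.02):k=rsil(P,a);print(round(a,2),round((k&r).sum()/(k|r).sum(),3),end=" ")
E
```

```text
{'time': np.float64(15.15), 'joint_pos': array([-0.573,  0.551,  1.367,  0.   ,  1.224, -1.859]), 'joint_vel': array([-0.002, -0.003,  0.002, -0.004,  0.006, -0.001]), 'joint_efforts': array([ 2.4000e-02, -5.6792e+01, -3.3677e+01,  4.0000e-03, -1.3000e-02,
        0.0000e+00]), 'tool_pos': array([ 0.682, -0.352, -0.013]), 'tool_rot': array([-0.   ,  0.142,  0.99 ,  0.   ]), 'contact_force': array([-0.204,  0.336,  0.573]), 'ft_torque': array([ 0.035,  0.039, -0.001]), 'grasp_force': np.float64(0.0), 'gripper_width': np.float64(0.641)}
station xy 0.12954449357301398 0.0003837704656987975
1030 115.72912621359224 367.3873786407767 [(348, 103, 123), (354, 106, 128), (360, 110, 133), (366, 108, 137), (372, 95, 128), (378, 95, 125), (384, 95, 126), (390, 126, 131)]
3.0 0.685 3.02 0.709 3.04 0.728 3.06 0.756 3.08 0.767 3.1 0.782 3.12 0.796 3.14 0.821 3.16 0.814 3.18 0.805 3.2 0.774
```

The rack and cover are on the tray at about 3.14 rad and the grip is released with no force. For the second grip I need the tip height to 1–2 mm. I'll find it by touching the top of the rack tab, known to be at z = 69 mm, with the fingers closed.

>>> play_rows(
  linear=[
    [0, 0, 0.02],
    [0, 0, 0.03],
    [0, 0, 0.03],
    [0, 0, 0.02],
    [0, 0, 0],
  ],
  turn=[0, 0, 0, 0, 0],
)

```text
time: 15.88
tool_pos: [0.684, -0.353, 0.0918]
tool_rot: [0.003, 0.142, 0.99, -0.001]
contact_force: [0.0, -0.1, -0.2]
gripper_width: 0.639
grasp_force: 0.0
```

>>> play_rows(
  linear=[
    [-0.007, 0.002, 0],
    [0, 0, 0],
    [0, 0, 0],
    [0, 0, 0],
    [0, 0, -0.012],
    [0, 0, -0.012],
    [0, 0, -0.01],
    [0, 0, 0],
  ],
  turn=[0, 0, 0, 0, 0, 0, 0, 0],
  hand=0.0,
)

```text
time: 16.88
tool_pos: [0.6743, -0.3493, 0.0518]
tool_rot: [-0.002, 0.142, 0.99, 0.001]
contact_force: [0.7, 0.6, -0.1]
gripper_width: -0.003
grasp_force: 0.0
```

>>> play_rows(
  linear=[
    [0, 0, -0.003],
    [0, 0, 0],
  ],
  turn=[0, 0],
)

```text
time: 17.12
tool_pos: [0.6756, -0.3501, 0.0514]
tool_rot: [0.0, 0.142, 0.99, -0.0]
contact_force: [-0.1, -0.5, 0.7]
gripper_width: -0.004
grasp_force: 0.0
```

>>> play_rows(
  linear=[
    [0, 0, -0.004],
    [0, 0, -0.003],
    [0, 0, 0],
  ],
  turn=[0, 0, 0],
)

```text
time: 17.5
tool_pos: [0.6751, -0.3498, 0.0435]
tool_rot: [-0.0, 0.142, 0.99, 0.0]
contact_force: [0.6, 0.0, -0.2]
gripper_width: -0.0
grasp_force: 0.0
```

>>> play_rows(
  linear=[
    [0, 0, -0.003],
    [0, 0, 0],
  ],
  turn=[0, 0],
)

```text
time: 17.75
tool_pos: [0.6752, -0.3499, 0.0407]
tool_rot: [-0.0, 0.142, 0.99, 0.0]
contact_force: [0.6, -0.0, -0.0]
gripper_width: -0.004
grasp_force: 0.0
```

>>> play_rows(
  linear=[
    [0, 0, -0.002],
    [0, 0, 0],
  ],
  turn=[0, 0],
)

```text
time: 18.0
tool_pos: [0.6753, -0.3499, 0.0388]
tool_rot: [-0.0, 0.142, 0.99, 0.0]
contact_force: [0.2, 0.1, -0.1]
gripper_width: -0.001
grasp_force: 0.0
```

>>> play_rows(
  linear=[
    [0, 0, -0.002],
    [0, 0, 0],
  ],
  turn=[0, 0],
)

```text
time: 18.25
tool_pos: [0.6752, -0.3499, 0.0368]
tool_rot: [-0.0, 0.142, 0.99, 0.0]
contact_force: [0.5, 0.0, 0.9]
gripper_width: -0.002
grasp_force: 0.0
```

>>> play_rows(
  linear=[
    [0, 0, -0.002],
    [0, 0, 0],
  ],
  turn=[0, 0],
)

```text
time: 18.5
tool_pos: [0.6752, -0.3499, 0.0348]
tool_rot: [-0.0, 0.142, 0.99, 0.0]
contact_force: [-0.7, -0.2, -0.7]
gripper_width: -0.0
grasp_force: 0.0
```

>>> play_rows(
  linear=[
    [0, 0, -0.002],
    [0, 0, 0],
  ],
  turn=[0, 0],
)

```text
time: 18.75
tool_pos: [0.6753, -0.3499, 0.0328]
tool_rot: [-0.0, 0.142, 0.99, 0.0]
contact_force: [-0.2, -0.1, -0.6]
gripper_width: -0.0
grasp_force: 0.0
```

>>> play_rows(
  linear=[
    [0, 0, -0.002],
    [0, 0, 0],
  ],
  turn=[0, 0],
)

```text
time: 19.0
tool_pos: [0.6756, -0.3502, 0.0318]
tool_rot: [0.0, 0.142, 0.99, -0.0]
contact_force: [-1.2, -0.3, 1.9]
gripper_width: 0.007
grasp_force: 1.4
```

>>> play_rows(
  linear=[
    [0, 0, -0.002],
    [0, 0, 0],
  ],
  turn=[0, 0],
)

```text
time: 19.25
tool_pos: [0.6757, -0.3502, 0.0317]
tool_rot: [0.0, 0.142, 0.99, -0.0]
contact_force: [-4.3, 2.2, 9.3]
gripper_width: 0.001
grasp_force: 4.8
```

Contact came at a reported z of 0.032 against a true 0.069, so the tips are 37 mm higher than reported, or 38 mm at the boss width. For the rack-only grip the tips should be at about 54.5 mm, which is above the cover's boss. That means a reported z of 0.0165.

>>> play_rows(
  linear=[
    [0, 0, 0.015],
    [0, 0, 0.015],
    [0, 0, 0],
    [0, 0, 0],
  ],
  turn=[0, 0, 0, 0],
  hand=0.055,
)

```text
time: 19.75
tool_pos: [0.6753, -0.3499, 0.059]
tool_rot: [-0.0, 0.142, 0.99, 0.0]
contact_force: [-0.6, 0.2, 0.0]
gripper_width: 0.642
grasp_force: 0.0
```

>>> play_rows(
  linear=[
    [0, 0, -0.015],
    [0, 0, -0.015],
    [0, 0, -0.0115],
    [0, 0, 0],
    [0, 0, 0],
  ],
  turn=[0, 0, 0, 0, 0],
)

```text
time: 20.38
tool_pos: [0.6756, -0.3501, 0.0178]
tool_rot: [0.0, 0.142, 0.99, -0.0]
contact_force: [-0.6, -0.4, 0.1]
gripper_width: 0.646
grasp_force: 0.0
```

>>> play_rows(
  linear=[
    [0, 0, 0],
    [0, 0, 0],
    [0, 0, 0],
    [0, 0, 0],
  ],
  turn=[0, 0, 0, 0],
  hand=0.028,
)

```text
time: 20.88
tool_pos: [0.6762, -0.3499, 0.0193]
tool_rot: [0.001, 0.142, 0.99, 0.0]
contact_force: [-0.6, 3.5, 5.6]
gripper_width: 0.372
grasp_force: 74.6
```

```bash
python3 - <<'E'
from h import *
P=np.load("P.npy");s=state();print({k:np.round(v,3) for k,v in s.items()})
c=(s["tool_pos"]-S(P,[(0,0,0)])[0]);print("station xy",c[0]*np.cos(P[2])+c[1]*np.sin(P[2]),-c[0]*np.sin(P[2])+c[1]*np.cos(P[2]))
# swing back: pivot = boss half centroid, 122 out, 3.4+2 above hinge
r=np.hypot(.122,.0054);d=np.arctan2(.0054,.122);th=d+np.linspace(0,np.pi,33)  # ends at -d side
th=np.linspace(d,d+np.pi,33);x=r*np.cos(th);z=r*np.sin(th)
D=np.diff(S(P,np.c_[x,0*x,z]),axis=0)
for i in range(4):print(D[8*i:8*i+8].round(4).tolist())
E
```

```text
{'time': np.float64(20.875), 'joint_pos': array([-5.750e-01,  5.010e-01,  1.377e+00,  1.000e-03,  1.262e+00,
       -1.862e+00]), 'joint_vel': array([-0.002, -0.002,  0.001,  0.001,  0.   , -0.   ]), 'joint_efforts': array([-1.5030e+00, -5.1479e+01, -3.2433e+01, -5.3200e-01, -7.1200e-01,
       -3.1000e-02]), 'tool_pos': array([ 0.676, -0.35 ,  0.019]), 'tool_rot': array([0.001, 0.142, 0.99 , 0.   ]), 'contact_force': array([-0.575,  3.459,  5.586]), 'ft_torque': array([0.545, 0.199, 0.014]), 'grasp_force': np.float64(74.616), 'gripper_width': np.float64(0.372)}
station xy 0.12295703864052283 0.0005700597780709596
[[-0.0011, 0.0003, 0.0119], [-0.0022, 0.0006, 0.0118], [-0.0033, 0.001, 0.0115], [-0.0044, 0.0013, 0.0111], [-0.0054, 0.0016, 0.0106], [-0.0063, 0.0019, 0.01], [-0.0073, 0.0021, 0.0093], [-0.0081, 0.0024, 0.0085]]
[[-0.0089, 0.0026, 0.0076], [-0.0095, 0.0028, 0.0067], [-0.0101, 0.003, 0.0057], [-0.0106, 0.0031, 0.0046], [-0.011, 0.0032, 0.0035], [-0.0113, 0.0033, 0.0024], [-0.0114, 0.0033, 0.0012], [-0.0115, 0.0034, 0.0001]]
[[-0.0115, 0.0033, -0.0011], [-0.0113, 0.0033, -0.0023], [-0.011, 0.0032, -0.0034], [-0.0106, 0.0031, -0.0045], [-0.0102, 0.003, -0.0056], [-0.0096, 0.0028, -0.0066], [-0.0089, 0.0026, -0.0076], [-0.0082, 0.0024, -0.0084]]
[[-0.0073, 0.0021, -0.0092], [-0.0064, 0.0019, -0.0099], [-0.0055, 0.0016, -0.0105], [-0.0045, 0.0013, -0.011], [-0.0034, 0.001, -0.0115], [-0.0023, 0.0007, -0.0117], [-0.0012, 0.0003, -0.0119], [-0.0001, 0.0, -0.012]]
```

The opening is about 2 mm smaller than on the bosses, so the tips slid off the boss and hold the pin. When the rack turns, the boss would run into the pads. I'll regrip the pin 3 mm higher and 6.5 mm nearer the hinge so that the boss stays clear.

>>> play_rows(
  linear=[
    [0, 0, 0],
    [0, 0, 0],
    [-0.0035, 0.001, 0.004],
    [-0.0035, 0.001, 0.0025],
    [0, 0, 0],
  ],
  turn=[0, 0, 0, 0, 0],
  hand=0.055,
)

```text
time: 21.5
tool_pos: [0.6683, -0.3482, 0.0246]
tool_rot: [0.0, 0.142, 0.99, -0.0]
contact_force: [-0.9, 0.3, -0.3]
gripper_width: 0.648
grasp_force: 0.0
```

>>> play_rows(
  linear=[
    [0, 0, 0],
    [0, 0, 0],
    [0, 0, 0],
    [0, 0, 0],
  ],
  turn=[0, 0, 0, 0],
  hand=0.026,
)

```text
time: 22.0
tool_pos: [0.6685, -0.3477, 0.0246]
tool_rot: [-0.0, 0.142, 0.99, 0.0]
contact_force: [-2.6, 2.9, 5.2]
gripper_width: 0.357
grasp_force: 59.2
```

```bash
python3 - <<'E'
from h import *
P=np.load("P.npy");s=state();print({k:np.round(s[k],3) for k in("time","tool_pos","contact_force","gripper_width","grasp_force")})
c=(s["tool_pos"]-S(P,[(0,0,0)])[0]);print("station xy",c[0]*np.cos(P[2])+c[1]*np.sin(P[2]),-c[0]*np.sin(P[2])+c[1]*np.cos(P[2]))
r=np.hypot(.122,.0145);d=np.arctan2(.0145,.122)
th=np.linspace(d,d+np.pi,33);x=r*np.cos(th);z=r*np.sin(th)
D=np.diff(S(P,np.c_[x,0*x,z]),axis=0)
for i in range(3):print(D[8*i:8*i+8].round(4).tolist())
E
```

```text
{'time': np.float64(22.0), 'tool_pos': array([ 0.669, -0.348,  0.025]), 'contact_force': array([-2.57 ,  2.918,  5.154]), 'gripper_width': np.float64(0.357), 'grasp_force': np.float64(59.153)}
station xy 0.11496670513623833 0.0005132710375654673
[[-0.0019, 0.0006, 0.0119], [-0.003, 0.0009, 0.0116], [-0.0041, 0.0012, 0.0113], [-0.0052, 0.0015, 0.0108], [-0.0061, 0.0018, 0.0102], [-0.0071, 0.0021, 0.0095], [-0.0079, 0.0023, 0.0088], [-0.0087, 0.0026, 0.0079]]
[[-0.0094, 0.0028, 0.007], [-0.01, 0.0029, 0.006], [-0.0106, 0.0031, 0.0049], [-0.011, 0.0032, 0.0038], [-0.0113, 0.0033, 0.0027], [-0.0115, 0.0034, 0.0015], [-0.0116, 0.0034, 0.0003], [-0.0115, 0.0034, -0.0008]]
[[-0.0114, 0.0033, -0.002], [-0.0112, 0.0033, -0.0032], [-0.0108, 0.0032, -0.0043], [-0.0104, 0.003, -0.0054], [-0.0098, 0.0029, -0.0064], [-0.0092, 0.0027, -0.0074], [-0.0084, 0.0025, -0.0083], [-0.0076, 0.0022, -0.0091]]
```

>>> play_rows(
  linear=[
    [-0.0008, 0.0002, 0.006],
    [-0.0011, 0.0004, 0.0059],
    [0, 0, 0],
  ],
  turn=[0, 0, 0],
)

```text
time: 22.38
tool_pos: [0.6666, -0.3471, 0.0362]
tool_rot: [0.0, 0.142, 0.99, 0.0]
contact_force: [2.0, 2.0, -1.9]
gripper_width: 0.355
grasp_force: 59.6
```

```bash
cat >> h.py <<'E'
def bl():
    i=grab_frame("side").astype(int)
    m=(i[...,2]>i[...,0]+40)&(i[...,2]>70);m[:,:345]=0;m[:,393:]=0;m[:80]=0;m[150:]=0
    r,c=np.nonzero(m);return len(r),r.mean(),c.mean(),[(int(k),int(r[c==k].min()),int(r[c==k].max())) for k in range(348,392,6) if (c==k).any()]
E
python3 - <<'E'
from h import *
print(bl());s=state();print({k:np.round(s[k],3) for k in("time","tool_pos","contact_force","gripper_width","grasp_force")})
P=np.load("P.npy");r=trace("side","rack_center")[0]["region"]
for a in np.arange(2.9,3.2,.04):k=rsil(P,a);print(round(a,2),round((k&r).sum()/(k|r).sum(),3),end=" ")
E
```

```text
(1115, np.float64(113.63318385650224), np.float64(368.609865470852), [(348, 93, 121), (354, 92, 127), (360, 108, 132), (366, 106, 137), (372, 89, 128), (378, 91, 125), (384, 93, 125), (390, 126, 131)])
{'time': np.float64(22.425), 'tool_pos': array([ 0.667, -0.347,  0.036]), 'contact_force': array([ 2.115,  2.169, -1.794]), 'gripper_width': np.float64(0.355), 'grasp_force': np.float64(59.6)}
2.9 0.684 2.94 0.721 2.98 0.746 3.02 0.787 3.06 0.809 3.1 0.78 3.14 0.743 3.18 0.71
```

The rack has come up to about 3.05 rad as expected, so I'll continue the swing.

>>> play_rows(
  linear=[
    [-0.003, 0.0009, 0.0116],
    [-0.0041, 0.0012, 0.0113],
    [-0.0052, 0.0015, 0.0108],
    [-0.0061, 0.0018, 0.0102],
    [-0.0071, 0.0021, 0.0095],
    [-0.0079, 0.0023, 0.0088],
    [-0.0087, 0.0026, 0.0079],
  ],
  turn=[0, 0, 0, 0, 0, 0, 0],
)

```text
time: 23.35
tool_pos: [0.6217, -0.3341, 0.1042]
tool_rot: [-0.003, 0.141, 0.99, 0.001]
contact_force: [-4.2, 3.2, -10.8]
gripper_width: 0.352
grasp_force: 60.1
```

```bash
python3 - <<'E'
from h import *
s=state();print({k:np.round(s[k],3) for k in("time","tool_pos","contact_force","ft_torque","gripper_width","grasp_force")})
P=np.load("P.npy");r=trace("side","rack_center")[0]["region"]
for a in np.arange(2,3.2,.1):k=rsil(P,a);print(round(a,2),round((k&r).sum()/(k|r).sum(),3),end=" ")
for t in("cover","ferrule_0_center"):
    q=trace("side",t);print(t,[(round(x["p"],2),np.round(x["location"]),int(x["region"].sum())) for x in q])
print(proj("side",S(P,[(.061,0,.048),(.122,0,.048)])))
E
```

```text
{'time': np.float64(23.35), 'tool_pos': array([ 0.622, -0.334,  0.104]), 'contact_force': array([ -4.161,   3.173, -10.823]), 'ft_torque': array([0.466, 0.723, 0.336]), 'gripper_width': np.float64(0.352), 'grasp_force': np.float64(60.073)}
2.0 0.262 2.1 0.294 2.2 0.314 2.3 0.342 2.4 0.373 2.5 0.411 2.6 0.443 2.7 0.541 2.8 0.588 2.9 0.684 3.0 0.766 3.1 0.78 3.2 0.677 cover [(0.51, array([374., 130.]), 261), (0.17, array([268., 316.]), 1164)]
ferrule_0_center []
[[363.87035451 124.19322807]
 [350.07685563 113.85868903]]
```

```bash
cat > chk.py <<'E'
from h import *
import sys
grab_frame("side");P=np.load("P.npy");r=trace("side","rack_center")[0]["region"]
v=[(round((k&r).sum()/(k|r).sum(),3),round(a,2)) for a in np.arange(0,3.2,.1) for k in[rsil(P,a)]];print(sorted(v)[-3:])
for t in("cover","ferrule_0_center"):
    q=trace("side",t);print(t,[(round(x["p"],2),np.round(x["location"]),int(x["region"].sum())) for x in q])
E
python3 chk.py
```

```text
[(np.float64(0.668), np.float64(2.5)), (np.float64(0.744), np.float64(2.3)), (np.float64(0.76), np.float64(2.4))]
cover [(0.94, array([362., 127.]), 434)]
ferrule_0_center []
```

The rack is at about 2.37 rad and the cover stays in the tray. I'll take the rack past vertical.

>>> play_rows(
  linear=[
    [-0.0094, 0.0028, 0.007],
    [-0.01, 0.0029, 0.006],
    [-0.0106, 0.0031, 0.0049],
    [-0.011, 0.0032, 0.0038],
    [-0.0113, 0.0033, 0.0027],
    [-0.0115, 0.0034, 0.0015],
    [-0.0116, 0.0034, 0.0003],
    [-0.0115, 0.0034, -0.0008],
  ],
  turn=[0, 0, 0, 0, 0, 0, 0, 0],
)

```text
time: 24.7
tool_pos: [0.5379, -0.3099, 0.1325]
tool_rot: [0.002, 0.142, 0.99, -0.001]
contact_force: [2.8, -1.2, -17.1]
gripper_width: 0.332
grasp_force: 60.4
```

```bash
python3 chk.py; python3 -c "
from h import *
print(state()['ft_torque'])"
```

```text
[(np.float64(0.647), np.float64(1.7)), (np.float64(0.66), np.float64(1.5)), (np.float64(0.754), np.float64(1.6))]
cover [(0.54, array([382., 143.]), 2907)]
ferrule_0_center []
[-0.18213721 -0.26510609  0.08134959]
```

>>> play_rows(
  linear=[
    [-0.0114, 0.0033, -0.002],
    [-0.0112, 0.0033, -0.0032],
    [-0.0108, 0.0032, -0.0043],
    [0, 0, 0],
  ],
  turn=[0, 0, 0, 0],
)

```text
time: 25.4
tool_pos: [0.5043, -0.3002, 0.1241]
tool_rot: [0.001, 0.142, 0.99, -0.001]
contact_force: [2.1, 0.5, -2.1]
gripper_width: 0.334
grasp_force: 62.7
```

```bash
python3 chk.py
```

```text
[(np.float64(0.586), np.float64(1.2)), (np.float64(0.61), np.float64(1.4)), (np.float64(0.71), np.float64(1.3))]
cover [(0.65, array([359., 122.]), 478)]
ferrule_0_center []
```

>>> play_rows(
  linear=[
    [-0.0104, 0.003, -0.0054],
    [-0.0098, 0.0029, -0.0064],
    [-0.0092, 0.0027, -0.0074],
    [0, 0, 0],
  ],
  turn=[0, 0, 0, 0],
)

```text
time: 26.1
tool_pos: [0.4731, -0.2913, 0.105]
tool_rot: [-0.002, 0.141, 0.99, -0.001]
contact_force: [-7.8, 4.8, 11.7]
gripper_width: 0.333
grasp_force: 60.8
```

```bash
python3 chk.py
```

```text
[(np.float64(0.377), np.float64(1.2)), (np.float64(0.521), np.float64(1.1)), (np.float64(0.539), np.float64(1.0))]
cover [(0.73, array([364., 123.]), 586)]
ferrule_0_center []
```

>>> play_rows(
  linear=[
    [-0.0084, 0.0025, -0.0083],
    [-0.0076, 0.0022, -0.0091],
    [-0.0067, 0.0019, -0.0098],
    [0, 0, 0],
  ],
  turn=[0, 0, 0, 0],
)

```text
time: 26.8
tool_pos: [0.4471, -0.2836, 0.0757]
tool_rot: [-0.006, 0.142, 0.99, 0.001]
contact_force: [-17.3, 5.0, 12.3]
gripper_width: 0.338
grasp_force: 61.5
```

```bash
python3 chk.py
```

```text
[(np.float64(0.408), np.float64(0.6)), (np.float64(0.55), np.float64(0.7)), (np.float64(0.56), np.float64(0.8))]
cover [(0.91, array([367., 122.]), 663)]
ferrule_0_center [(0.67, array([391., 135.]), 327)]
```

>>> play_rows(
  linear=[
    [-0.0078, 0.0022, -0.0104],
    [-0.0057, 0.0017, -0.0109],
    [-0.0047, 0.0014, -0.0113],
    [0, 0, 0],
  ],
  turn=[0, 0, 0, 0],
)

```text
time: 27.5
tool_pos: [0.4311, -0.279, 0.0421]
tool_rot: [-0.003, 0.142, 0.99, 0.0]
contact_force: [-7.8, -0.5, 3.7]
gripper_width: 0.337
grasp_force: 64.4
```

```bash
python3 chk.py
```

```text
[(np.float64(0.454), np.float64(0.3)), (np.float64(0.53), np.float64(0.4)), (np.float64(0.549), np.float64(0.5))]
cover [(0.91, array([366., 126.]), 644)]
ferrule_0_center []
```

>>> play_rows(
  linear=[
    [-0.0026, 0.0008, -0.0117],
    [-0.0015, 0.0004, -0.0119],
    [-0.0004, 0.0001, -0.012],
    [0, 0, -0.007],
    [0, 0, 0],
  ],
  turn=[0, 0, 0, 0, 0],
)

```text
time: 28.32
tool_pos: [0.4209, -0.2759, -0.0032]
tool_rot: [-0.01, 0.141, 0.99, 0.001]
contact_force: [-20.8, 0.3, 3.0]
gripper_width: 0.331
grasp_force: 68.8
```

```bash
python3 chk.py
```

```text
[(np.float64(0.492), np.float64(0.0)), (np.float64(0.506), np.float64(0.2)), (np.float64(0.524), np.float64(0.1))]
cover [(0.82, array([365., 126.]), 692)]
ferrule_0_center []
```

>>> play_rows(
  linear=[
    [-0.003, 0.001, 0],
    [-0.003, 0.001, -0.002],
    [0, 0, 0],
    [0, 0, 0],
  ],
  turn=[0, 0, 0, 0],
  hand=0.06,
)

```text
time: 29.02
tool_pos: [0.4238, -0.2762, -0.0011]
tool_rot: [0.0, 0.142, 0.99, -0.0]
contact_force: [0.3, 0.8, 0.6]
gripper_width: 0.704
grasp_force: 0.0
```

>>> play_rows(
  linear=[
    [0, 0, 0.02],
    [0, 0, 0.03],
    [0, 0, 0.04],
    [0, 0, 0.04],
    [0, 0.03, 0.03],
    [0, 0.05, 0],
    [0, 0.05, 0],
    [0, 0, 0],
  ],
  turn=[0, 0, 0, 0, 0, 0, 0, 0],
)

```text
time: 30.02
tool_pos: [0.4236, -0.1436, 0.1588]
tool_rot: [0.001, 0.14, 0.99, -0.0]
contact_force: [-1.1, 0.1, 0.7]
gripper_width: 0.702
grasp_force: 0.0
```

```bash
python3 - <<'E'
from h import *
P=np.load("P.npy");c,s_=np.cos(P[2]),np.sin(P[2])
for n in("side","top"):
    f=grab_frame(n);cv2.imwrite(f"pics/g_{n}.png",cv2.cvtColor(f,cv2.COLOR_RGB2BGR))
    r=trace(n,"rack_center");R0=r[0]["region"]
    v=[(round((k&R0).sum()/(k|R0).sum(),3),round(a,2)) for a in np.arange(-.1,.5,.05) for k in[rsil(P,a,n)]];print(n,"rack",round(r[0]["p"],2),sorted(v)[-3:])
    for t,z in(("cover",.0485),("ferrule_0_center",.0585),("cover_tab",.05),("jar",.03),("tape",.03),("block",.03)):
        for x in trace(n,t)[:6]:
            w=ray(n,x["location"],z)-[P[0],P[1],0];y,xx=np.nonzero(x["region"]);print(n,t,round(x["p"],2),np.round(x["location"]),len(y),"station",np.round([c*w[0]+s_*w[1],-s_*w[0]+c*w[1]],3),"world",np.round(w+[P[0],P[1],0],3))
print(state()["time"],state()["contact_force"])
E
```

```text
side rack 0.57 [(np.float64(0.675), np.float64(0.1)), (np.float64(0.716), np.float64(0.0)), (np.float64(0.738), np.float64(0.05))]
side cover 0.9 [361. 122.] 599 station [0.072 0.001] world [ 0.628 -0.335  0.048]
side cover 0.47 [321. 286.] 780 station [-0.272  0.401] world [0.41  0.145 0.048]
side cover_tab 0.89 [361. 122.] 524 station [0.072 0.002] world [ 0.627 -0.334  0.05 ]
side tape 0.58 [314. 274.] 748 station [-0.234  0.39 ] world [0.443 0.124 0.03 ]
side block 0.67 [268. 317.] 1156 station [-0.256  0.513] world [0.456 0.249 0.03 ]
top rack 0.87 [(np.float64(0.682), np.float64(0.05)), (np.float64(0.684), np.float64(0.2)), (np.float64(0.687), np.float64(0.0))]
top cover 0.59 [444. 173.] 1624 station [ 0.053 -0.004] world [ 0.608 -0.334  0.048]
top cover 0.37 [425. 204.] 2532 station [-0.03   0.017] world [ 0.535 -0.291  0.048]
top ferrule_0_center 0.51 [436. 164.] 34 station [0.066 0.02 ] world [ 0.627 -0.315  0.058]
top cover_tab 0.92 [446. 172.] 1605 station [ 0.056 -0.007] world [ 0.61  -0.339  0.05 ]
top cover_tab 0.56 [426. 205.] 2942 station [-0.032  0.015] world [ 0.532 -0.292  0.05 ]
top cover_tab 0.28 [194. 232.] 734 station [-0.252  0.508] world [0.459 0.242 0.05 ]
top jar 0.54 [297. 242.] 334 station [-0.202  0.277] world [0.442 0.006 0.03 ]
top tape 0.7 [240. 244.] 451 station [-0.246  0.401] world [0.434 0.138 0.03 ]
top block 0.89 [195. 233.] 729 station [-0.253  0.509] world [0.457 0.244 0.03 ]
top block 0.52 [446. 169.] 1704 station [ 0.068 -0.01 ] world [ 0.62  -0.345  0.03 ]
top block 0.4 [426. 206.] 2603 station [-0.031  0.012] world [ 0.532 -0.295  0.03 ]
30.825 [-0.79138486 -0.31353106  0.80628726]
```

All ten picture views are used, so I'll check the ferrules numerically, from their copper colour inside the tray area.

```bash
python3 - <<'E'
from h import *
P=np.load("P.npy");c,s_=np.cos(P[2]),np.sin(P[2])
q=S(P,[(.02,-.05,.0485),(.105,-.05,.0485),(.105,.05,.0485),(.02,.05,.0485)])
q2=q+[0,0,.02]
for n in("side","top"):
    f=cv2.imread(f"pics/g_{n}.png").astype(int)
    h=np.zeros((400,640),np.uint8);cv2.fillConvexPoly(h,cv2.convexHull(np.round(np.r_[proj(n,q),proj(n,q2)]).astype(np.int32)),1)
    m=((f[...,2]-f[...,0]>25)&(h>0)).astype(np.uint8)
    k,l,st,ce=cv2.connectedComponentsWithStats(m)
    for i in range(1,k):
        if st[i,4]>=5:
            w=ray(n,ce[i],.054)-[P[0],P[1],0];print(n,st[i].tolist(),ce[i].round(1),"station",np.round([c*w[0]+s_*w[1],-s_*w[0]+c*w[1]],3),f[l==i].mean(0).round())
    y0,x0=(np.round(proj(n,q).min(0)).astype(int)-3)[::-1]
    if n=="side":
        for r in range(108,150): print(r,"".join("#" if (v:=f[r,x,2]-f[r,x,0])>25 else "+" if v>10 else "b" if v<-40 else "." for x in range(325,400)))
L=[(-.061+.061*2+dx,dy,.054) for dx in(-.0165,.0165) for dy in(-.02,.02)]
print(proj("side",S(P,L)).round())
E
```

```text
side [369, 106, 9, 7, 18] [372.9 109.4] station [ 0.092 -0.062] [ 48. 101. 119.]
side [363, 114, 7, 7, 36] [365.8 117.3] station [ 0.076 -0.02 ] [ 72.  96. 154.]
side [353, 119, 7, 7, 35] [356.2 122.1] station [0.076 0.016] [ 69.  94. 155.]
side [371, 119, 6, 7, 34] [373.8 122.4] station [ 0.045 -0.022] [ 64.  90. 149.]
side [361, 124, 7, 7, 35] [363.7 127.5] station [0.044 0.016] [ 70.  95. 154.]
108 ..................bbbbbbb....bbb.......b....+############bbbbb+............
109 ....................bbbbb...bbbb++............##########+bbbb+.............
110 .......................b......bb+..............+#######..bbb...............
111 ..............................bb++...............####......................
112 ................................+.................###......................
113 ................................+.+................+.......................
114 ........................................###................................
115 .......................................####+...............................
116 .......................................#####...........
[... 2329 characters left out ...]
.....bbbbbb
146 ..............................................bbbbbbbbbbbb+..........bbbbbb
147 ...............................................bbbbbbbbbbb+..........bbbbbb
148 .................................................bbbbbbbbbb+.........bbbbbb
149 ..................................................bbbbbbbbb.+........bbbbbb
top [434, 158, 9, 8, 55] [437.8 161.6] station [0.073 0.017] [ 84. 106. 177.]
top [449, 162, 9, 9, 54] [452.7 166.2] station [ 0.073 -0.019] [ 84. 107. 178.]
top [431, 171, 8, 8, 56] [434.3 174.5] station [0.042 0.017] [ 84. 107. 180.]
top [446, 176, 9, 8, 55] [449.7 179.4] station [ 0.041 -0.02 ] [ 82. 105. 176.]
[[373. 123.]
 [363. 128.]
 [366. 117.]
 [355. 122.]]
```

All four ferrules show as equal blobs, narrow on top and wide at the bottom, at station x of about 0.042 and 0.073 and y of about ±0.018. The rack is at about 0.03 rad and the arm is clear, so I'm handing in.

```bash
python3 -c "
from plant import *
print(job_done())"
```

```text
the job is handed in; nothing more can be done
None
```

I handed the job in at about 31 s; no verdict came back. My last camera check showed the rack back at rest, the cover in the tray with all four ferrules standing flange down on it, the arm clear of everything, and the jar, tape roll and wood block where they started.

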